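Click the colour wheel on to the gel in use

TASK

The small gel pot in the orange seat behind the pointer shows the colour in use. With light fingertip flicks at its lobes, gripping nothing, turn the seven-colour thumbwheel on (anticlockwise seen from above) until it clicks to rest with the dot of that pot's gel colour at the orange pointer, and do not let it run on past that dot. Leave the pots, the tub and the tape roll where they stand, then take the hand clear.

Things in the scene. Friction and masses are not known exactly. Their poses are not given: they have to be found in the camera images.
- colour_dial: The dial station, fixed to the worktop: an aluminium plate 245 x 190 x 8 mm. Origin on the wheel's axis at the worktop, 70 mm behind the plate's front edge; z up. Its x axis runs from the wheel's axis to the pointer (away from the robot, within 0.35 rad), y to the left.
- pointer_tip (a point): Tip of the orange cone that points at the wheel from its far side, 56 mm from the axis, 72 mm above the worktop, over the lobes. The cone sits on a dark post 78 mm high at 86 to 102 mm from the axis.
- wheel_center (a point): Centre of the top face of the grey horizontal wheel, on its axis, 62 mm above the worktop; turns with it. Disc of radius 50 mm, 16 mm thick (z = 46 to 62 mm; a hub cap adds 4 mm), with seven finger lobes 11 mm wide standing out to radius 80 mm. Below the lobes it is open down to the plate (z = 8 mm), save at the pointer.
- colour_wheel (a joint): Wheel angle, rad, growing anticlockwise from above (the side near the robot moves to the robot's right). A click is 0.8976 rad: at k x 0.8976 dot k is at the pointer: 0 white, 1 blue, 2 red, 3 green, 4 yellow, 5 purple, 6 black. It starts in click 0 or 1 (now and then poised half-way between). Stops lie a third of a click outside white and black.
- roller_seat (a point): Where a sprung roller under the wheel clicks between pins. About 3 to 5 N along the rim at a lobe carries the wheel over the half-way hump; it then snaps into the next click and stays. In every click a lobe with its 24 mm colour dot (36 mm from the axis) lies at the pointer, and on the far side from it, toward the robot, is the middle of a gap between lobes.
- in_use_seat (a point): Centre of the orange, black-ringed pot seat behind the pointer, on the plate's top (z = 8 mm), 138 mm from the axis: the pot in use stands here. The spare pots stand in plain seats 60 mm to its left and right.
- gel_pot_0: Loose pot of RED gel with a white lid, 45 mm wide, 39 mm high, origin at the centre of its underside; one of three pots standing in the seats in any order.
- gel_pot_1: The same with GREEN gel.
- gel_pot_2: The same with YELLOW gel.
- tub_mag: Bystander: loose magenta tub with a blue lid, 107 mm wide, 70 mm high, origin at the centre of its underside, to the right of the dial.
- tape_roll: Bystander: loose brown roll of tape lying flat, 102 mm wide, 24 mm high, near the front edge on the right.
Mind the look-alikes: they are no part of the job. Leave any blue or purple look-alike of the gel_pot_2 alone.

How it is judged:
By the outcome, as a careful person would: the job done as asked, in the order asked, and still so for the second after the job is handed in, with the robot touching nothing.
It also fails if it takes over 58 s, if anything falls off the work surface, if the arm or the gripper's body presses on something with over 40 N, if the wrist force passes 120 N, or if a joint passes its speed limit or range.

ROBOT

A 6-joint arm with a two-finger parallel gripper is mounted at the origin on a cart in front of the work surface, level with it; the furniture and walls round the work are solid. World frame = base frame: x ahead of the robot, y to its left, z up, the work surface at z = 0. Lengths are in m, angles in rad, forces in N, time in s.
With the tool pointing down it reaches from about 0.25 to 0.725 m from the base axis. Payload 4 kg.
Tool frame: the origin (TCP) lies midway between the tips of the shut fingers; the grasp point (between the pads) lies 19 mm behind it; z points along the fingers, y is the line along which they close (so a half turn about z gives the same grasp; the last joint's range is limited). The gripper opens to 85 mm and grips with 20 to 120 N. Pads are 22 mm wide; open, the fingers measure 114 mm over their backs; the gripper's body (76 mm by 85 mm) begins 54 mm behind the grasp point. The pads swing forward as they close: fully open they stand 13 mm farther back than shut.
Start: joints at [-1.247, 0.241, 0.005, 1.335, 0, 1.571], TCP at [0.159, -0.474, 0.231] pointing down, gripper open.
Joint ranges: [-2.72, 2.72], [-1.05, 1.87], [-1.09, 1.28], [-1.99, 2.15], [-1.42, 1.44], [-3.14, 3.14]. Speed limits (rad/s): [2.79, 2.79, 3.14, 3.14, 3.14, 3.14].

INTERFACE

Orientations are given as a unit quaternion [x, y, z, w].
In Python, from workcell import bot, camera, job_done gives the robot as it stands.
- The arm moves only by the tool carry_out, never from a script. Its argument "plan" is a list of rows, each an object of numbers: "dx", "dy", "dz": the shift along the tool's x, y, z in mm; "twist": the turn about the tool's z in degrees; "fingers": the closure, from -1 (fully open) to 1 (shut). In form: [{"dx": .., "dy": .., "dz": .., "twist": .., "fingers": ..}, ...]. A call has exactly 5 rows; each row is the pose to reach, as a shift and turn from the pose commanded when the call began, along the tool's axes at that moment; what a row does not reach only later rows make up. A row lasts 1/12 s, in which the tool goes at most 41.7 mm and 7.16 degrees, less where a joint would pass 70% of its speed; a pose out of reach is approached as far as the arm can. A call with a gripper value outside its range is refused whole. The fingers move at their own pace and stop on an object; the grip force is fixed at half the most. Time passes only in rows, so rows that repeat a pose let the fingers close, or fill a call up. It gives the time, the measured TCP pose, the force, the opening and the grip force at its end, in the units of the state.
- bot.get_obs(): the state, without advancing time (a new reading comes with each control period).
- camera(name): name is "side" or "top"; returns a dict with "image" (400x640x3 uint8, red, green, blue), "intrinsics" (3x3 intrinsics, pixels), "eye" and "attitude" of the camera in the world. Camera axes: x right, y down, z forward; pixel columns grow to the right and rows downward; lengths in m; the calibration is good to about 2 mm. A picture is of the moment at which its call begins. There is no depth.
- job_done(): hands the job in; it is judged then, once.
The state is a dict: "clock": time; "joint_pos": joint angles; "joint_vel": joint speeds; "tau": joint torques, N m; "eef_pos": TCP position; "tool_rot": TCP orientation; "ft_force": force on the tool from outside, world axes, zero at the start; "ft_torque": the same for the moment, N m; "grip_width": finger opening in m; "grasp_force": force on a finger pad.
Only numpy, scipy, OpenCV 4.12 (cv2) and the standard library are available. Lean on these libraries where they do the work, as an engineer would, in place of code of your own. Each camera call takes 0.05 s, during which the arm holds its last target. There are 200 camera calls.

## Working session

There is one attempt and no reset: what is moved stays moved. The work goes in short steps, Python scripts to look and compute and a tool call to move; the robot and the scene stay as the last step left them, time stands still between calls to the robot, and variables do not carry over. Pictures are saved under pics/ and viewed, at most 10 in all, crops included, and the job is handed in when it is done.

Besides the shell and the picture viewer there is one more tool, called as name(argument=value, ...), one argument or row to a line, values as JSON. carry_out: Moves the arm, as the interface text tells. Its arguments: {"type":"object","properties":{"plan":{"type":"array","items":{"type":"object","properties":{"dx":{"type":"number"},"dy":{"type":"number"},"dz":{"type":"number"},"twist":{"type":"number"},"fingers":{"type":"number"}}}}},"required":["plan"]}

```bash
mkdir -p pics
cat > h.py <<'E'
import numpy as np,cv2
from scipy.spatial.transform import Rotation as R
from workcell import bot,camera,job_done
def shot(n,f=None):
    c=camera(n)
    if f: cv2.imwrite('pics/'+f,c['image'][:,:,::-1])
    return c
def rot(c):
    a=np.array(c['attitude'],float)
    return a if a.shape==(3,3) else R.from_quat(a).as_matrix()
def ray(c,u,v):
    return rot(c)@np.linalg.inv(c['intrinsics'])@np.array([u,v,1.])
def plane(c,u,v,z):
    d=ray(c,u,v);e=np.array(c['eye']);return e+d*(z-e[2])/d[2]
def proj(c,p):
    q=np.array(c['intrinsics'])@rot(c).T@(np.array(p)-c['eye']);return q[:2]/q[2]
E
python3 - <<'E'
from h import *
for n in('top','side'):
    c=shot(n,n+'0.png');print(n,c['eye'],c['attitude'],c['intrinsics'])
o=bot.get_obs();print(o['clock'],o['eef_pos'],o['tool_rot'])
E
```

```text
top [ 0.45735903 -0.14229867  0.97284328] [-0.69858526  0.71440418 -0.02555388  0.03085952] [[375.4542434    0.         317.74746998]
 [  0.         375.4542434  195.14188144]
 [  0.           0.           1.        ]]
side [0.19164651 0.68988839 0.65996035] [-0.16300602  0.86577605 -0.46472924  0.08881218] [[504.66528817   0.         317.07585167]
 [  0.         504.66528817 197.49170389]
 [  0.           0.           1.        ]]
0.1 [ 0.15888667 -0.47348977  0.2305117 ] [ 9.86922919e-01  1.61190215e-01 -1.63086936e-04 -9.16163661e-04]
```

View pics/top0.png

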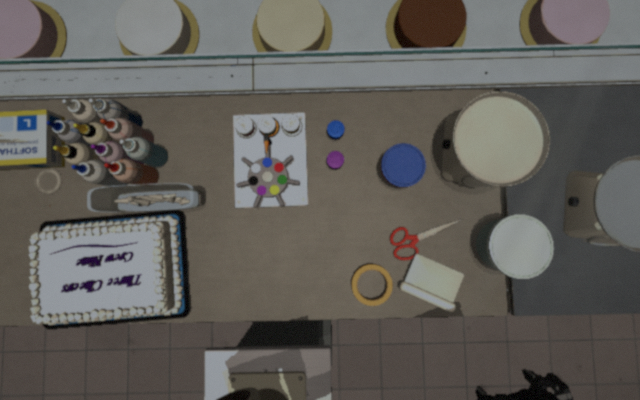

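View pics/side0.png

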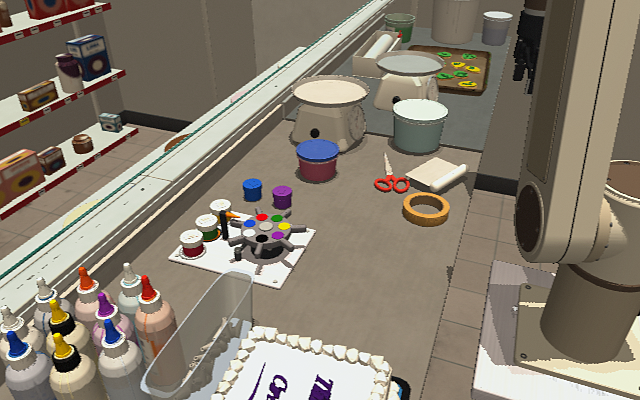

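Top view: the wheel is at (267,178), the pointer at (267,143), and the pots at (245,125), (268,126) and (291,124). Side view: the pots are at (192,243) red, (207,228) probably green, and (220,208). Look-alikes to leave alone are the blue pot at (336,130) and the purple one at (335,160) in the top view. I'll check the choice in a close crop.

Run:
```python
from h import *
t=shot('top');s=shot('side')
a=cv2.resize(t['image'][105:215,225:315],None,fx=4.4,fy=4.4,interpolation=3)[:480,:396]
b=cv2.resize(s['image'][190:290,165:320][:, :],None,fx=5,fy=5,interpolation=3)
b=cv2.resize(t['image'][105:215,225:315],(390,476),interpolation=3);d=cv2.resize(s['image'][195:270,170:310],(400,214),interpolation=3)
d=cv2.resize(s['image'][195:285,170:255],(400,424),interpolation=3)
out=np.zeros((480,800,3),np.uint8);out[:476,:390]=np.clip(b.astype(int)*1.6,0,255);out[:424,400:]=d
cv2.imwrite('pics/crop1.png',out[:,:,::-1])
# colour dots on the wheel, top view
h=cv2.cvtColor(t['image'],cv2.COLOR_RGB2HSV)
for n,lo,hi in(('red',170,180),('red2',0,5),('yel',24,34),('grn',45,75),('blu',105,120),('pur',135,160),('or',8,18)):
    m=cv2.inRange(h,(lo,130,70),(hi,255,255));m[:,:225]=0;m[:,350:]=0;m[:110]=0;m[210:]=0
    k,_,st,ce=cv2.connectedComponentsWithStats(m)
    for i in range(1,k):
        if st[i,4]>6: print(n,st[i,4],ce[i].round(1),plane(t,*ce[i],.062).round(4))
# plate
g=cv2.inRange(h,(0,0,140),(179,60,255));g[:100]=0;g[215:]=0;g[:,:225]=0;g[:,:315][:, :0]=0;g[:,315:]=0
cs,_=cv2.findContours(g,0,2);cc=max(cs,key=cv2.contourArea);r=cv2.minAreaRect(cc);P=[plane(t,*p,.008) for p in cv2.boxPoints(r)]
print(np.round(P,4))
```

```text
red 40 [278.6 167.1] [ 0.6014 -0.0418  0.062 ]
red2 12 [277.7 164.3] [ 0.6083 -0.0397  0.062 ]
red2 7 [281.  169.3] [ 0.5958 -0.0477  0.062 ]
yel 59 [273.9 189.5] [ 0.5466 -0.0297  0.062 ]
grn 46 [281.8 179.1] [ 0.5717 -0.0492  0.062 ]
blu 229 [335.2 129. ] [ 0.693  -0.1829  0.062 ]
blu 63 [266.9 161.8] [ 0.6152 -0.0133  0.062 ]
pur 148 [335.  158.1] [ 0.6205 -0.1806  0.062 ]
pur 52 [261.3 189.9] [0.5463 0.0011 0.062 ]
or 36 [275.  129.5] [ 0.6953 -0.0343  0.062 ]
or 30 [266.5 144.3] [ 0.6587 -0.0127  0.062 ]
[[ 0.7502  0.0837  0.008 ]
 [ 0.7524 -0.1046  0.008 ]
 [ 0.5126 -0.1084  0.008 ]
 [ 0.5101  0.0762  0.008 ]]
```

View pics/crop1.png

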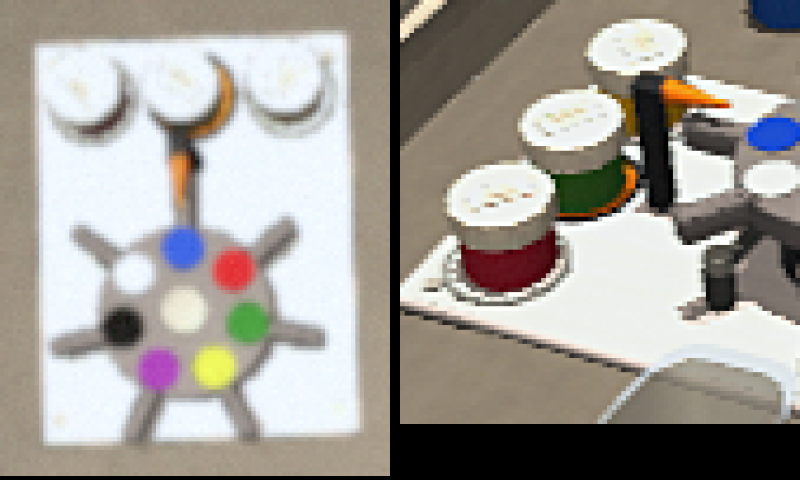

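Blue (1) is at the pointer and the pot in the orange seat is green (3), so the wheel needs two anticlockwise clicks. I'll descend beside the near-left lobe and push it to the robot's right, once per click. While the arm is on its way I'll check the heights from the two views.

```bash
cat >> h.py <<'E'
def go(p):
    o=bot.get_obs();M=R.from_quat(o['tool_rot']).as_matrix()
    print('t',o['clock'],'tcp',np.round(o['eef_pos'],4),'yaw',np.degrees(np.arctan2(M[1,0],M[0,0])).round(1),'shift mm',(1000*M.T@(np.array(p)-o['eef_pos'])).round(1),'j6',o['joint_pos'][5])
def dots(n):
    c=camera(n);h=cv2.cvtColor(c['image'],cv2.COLOR_RGB2HSV);box=(225,315,150,215) if n=='top' else (228,305,205,262)
    m0=np.zeros(h.shape[:2],np.uint8);m0[box[2]:box[3],box[0]:box[1]]=255;r={}
    for k,lo,hi in(('red',0,6),('yel',24,34),('grn',45,75),('blu',105,125),('pur',135,160)):
        m=cv2.inRange(h,(lo,120,60),(hi,255,255))
        if k=='red': m|=cv2.inRange(h,(168,120,60),(180,255,255))
        q,_,st,ce=cv2.connectedComponentsWithStats(m&m0)
        if q>1:
            i=1+st[1:,4].argmax()
            if st[i,4]>12:r[k]=ce[i]
    return c,r
def tri(c1,p1,c2,p2):
    a,b=ray(c1,*p1),ray(c2,*p2);A=np.c_[a,-b];x=np.linalg.lstsq(A,np.array(c2['eye'])-c1['eye'],rcond=None)[0]
    return (c1['eye']+a*x[0]+c2['eye']+b*x[1])/2
E
python3 - <<'E'
from h import *
t,a=dots('top');s,b=dots('side')
P={k:tri(t,a[k],s,b[k]) for k in a if k in b}
for k in P: print(k,P[k].round(4))
# circle fit on plane
K={'blu':1,'red':2,'grn':3,'yel':4,'pur':5}
X=np.array([plane(t,*a[k],.062)[:2] for k in a]);A=np.c_[2*X,np.ones(len(X))];w=np.linalg.lstsq(A,(X**2).sum(1),rcond=None)[0]
print('centre',w[:2],'r',np.sqrt(w[2]+w[0]**2+w[1]**2))
for k in a:
    d=plane(t,*a[k],.062)[:2]-w[:2];print(k,'wheel dot angle',np.arctan2(d[1],d[0])+(K[k]-1)*.8976)
go([w[0]-.075,w[1]+.06,.231])
E
```

```text
red [ 0.6014 -0.0417  0.0635]
yel [ 0.5464 -0.0303  0.0635]
grn [ 0.5711 -0.0491  0.0633]
blu [ 0.6143 -0.0135  0.0634]
pur [0.5457 0.0009 0.063 ]
centre [ 0.57889588 -0.01371539] r 0.035983848785688985
red wheel dot angle 0.024286506290196574
yel wheel dot angle 0.019989064348561847
grn wheel dot angle 0.014734382115715539
blu wheel dot angle 0.01457189236491108
pur wheel dot angle 6.304945013232324
t 0.3 tcp [ 0.159  -0.4738  0.231 ] yaw 18.6 shift mm [ 4.924e+02 -3.833e+02  3.000e-01] j6 1.5707924921044838
```

carry_out(
  plan=[
    {"dx": 30,"dy": -23,"dz": 0,"twist": -7,"fingers": 1},
    {"dx": 60,"dy": -46,"dz": 0,"twist": -14,"fingers": 1},
    {"dx": 90,"dy": -70,"dz": 0,"twist": -21,"fingers": 1},
    {"dx": 120,"dy": -93,"dz": 0,"twist": -28,"fingers": 1},
    {"dx": 150,"dy": -116,"dz": 0,"twist": -35,"fingers": 1},
  ],
)

```text
clock: 0.72
eef_pos: [0.2648, -0.3148, 0.2313]
tool_rot: [0.892, 0.453, 0.0, 0.0]
ft_force: [0.6, -1.2, -0.1]
grip_width: 0.0259
grasp_force: 0.0
```

carry_out(
  plan=[
    {"dx": 40,"dy": -2,"dz": 0,"twist": -7,"fingers": 1},
    {"dx": 80,"dy": -4,"dz": 0,"twist": -14,"fingers": 1},
    {"dx": 120,"dy": -6,"dz": 0,"twist": -21,"fingers": 1},
    {"dx": 160,"dy": -8,"dz": 0,"twist": -28,"fingers": 1},
    {"dx": 200,"dy": -10,"dz": 0,"twist": -35,"fingers": 1},
  ],
)

```text
clock: 1.13
eef_pos: [0.3758, -0.1477, 0.2316]
tool_rot: [0.714, 0.7, 0.0, 0.0]
ft_force: [0.9, -0.5, 0.1]
grip_width: -0.0003
grasp_force: 0.0
```

```bash
python3 -c "
from h import *
go([.503,.048,.231])"
```

```text
t 1.1333 tcp [ 0.3758 -0.1477  0.2316] yaw 88.9 shift mm [198.1 123.4   0.6] j6 1.2157742311765152
```

carry_out(
  plan=[
    {"dx": 34,"dy": 21,"dz": 0,"twist": -2,"fingers": 1},
    {"dx": 68,"dy": 42,"dz": 0,"twist": -2,"fingers": 1},
    {"dx": 102,"dy": 63,"dz": 0,"twist": -2,"fingers": 1},
    {"dx": 136,"dy": 84,"dz": 0,"twist": -2,"fingers": 1},
    {"dx": 165,"dy": 103,"dz": 0,"twist": -2,"fingers": 1},
  ],
)

```text
clock: 1.55
eef_pos: [0.4832, 0.0153, 0.2314]
tool_rot: [0.703, 0.711, 0.0, 0.0]
ft_force: [-0.3, -0.9, 0.1]
grip_width: -0.0001
grasp_force: 0.0
```

carry_out(
  plan=[
    {"dx": 33,"dy": 20,"dz": 20,"twist": 0,"fingers": 1},
    {"dx": 33,"dy": 20,"dz": 55,"twist": 0,"fingers": 1},
    {"dx": 33,"dy": 20,"dz": 90,"twist": 0,"fingers": 1},
    {"dx": 33,"dy": 20,"dz": 100,"twist": 0,"fingers": 1},
    {"dx": 33,"dy": 20,"dz": 100,"twist": 0,"fingers": 1},
  ],
)

```text
clock: 1.97
eef_pos: [0.499, 0.0459, 0.1281]
tool_rot: [0.704, 0.711, -0.003, -0.003]
ft_force: [-1.2, 0.4, -0.1]
grip_width: 0.0002
grasp_force: 0.0
```

Run:
```python
from h import *
go([.503,.052,.038])
a=shot('top');b=shot('side')
o=np.zeros((400,800,3),np.uint8)
o[:]=np.hstack([cv2.resize(a['image'][100:230,205:335],(400,400)),cv2.resize(b['image'][160:290,190:320],(400,400))])
cv2.imwrite('pics/pre.png',o[:,:,::-1])
```

```text
t 1.9667 tcp [0.499  0.0459 0.1281] yaw 90.6 shift mm [ 6.1  4.8 90.1] j6 1.6525937231954133
```

View pics/pre.png

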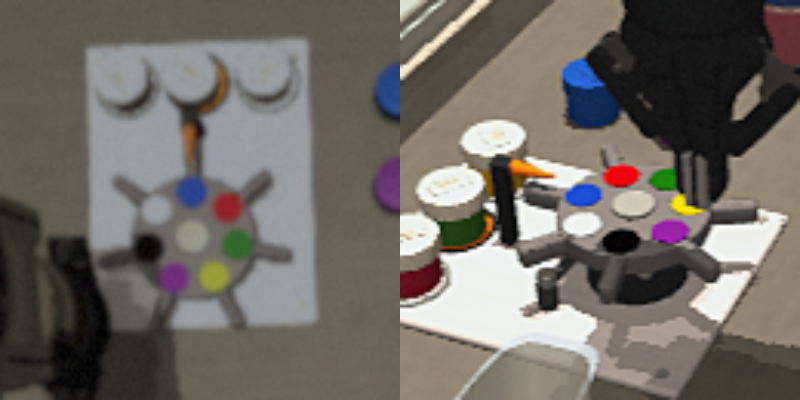

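The fingers are shut and hang above the near-left side of the wheel (side-crop pixel (690,180)), with blue still at the pointer. Next I descend beside the lobe.

carry_out(
  plan=[
    {"dx": 6,"dy": 4,"dz": 25,"twist": 0,"fingers": 1},
    {"dx": 6,"dy": 4,"dz": 50,"twist": 0,"fingers": 1},
    {"dx": 6,"dy": 4,"dz": 75,"twist": 0,"fingers": 1},
    {"dx": 6,"dy": 4,"dz": 90,"twist": 0,"fingers": 1},
    {"dx": 6,"dy": 4,"dz": 90,"twist": 0,"fingers": 1},
  ],
)

```text
clock: 2.48
eef_pos: [0.5054, 0.0514, 0.0408]
tool_rot: [0.704, 0.71, -0.001, -0.001]
ft_force: [-0.8, 0.0, -0.3]
grip_width: -0.0
grasp_force: 0.0
```

```bash
python3 -c "
from h import *
go([.503,.022,.038])
print(bot.get_obs()['ft_force'])"
```

```text
t 2.4833 tcp [0.5054 0.0514 0.0408] yaw 90.5 shift mm [-29.4  -2.7   2.8] j6 1.6637228314475707
[-0.80128945  0.03516065 -0.33004129]
```

carry_out(
  plan=[
    {"dx": -9,"dy": 0,"dz": 2,"twist": 0,"fingers": 1},
    {"dx": -17,"dy": 0,"dz": 2,"twist": 0,"fingers": 1},
    {"dx": -24,"dy": 0,"dz": 2,"twist": 0,"fingers": 1},
    {"dx": -30,"dy": 0,"dz": 2,"twist": 0,"fingers": 1},
    {"dx": -36,"dy": 0,"dz": 2,"twist": 0,"fingers": 1},
  ],
)

```text
clock: 2.9
eef_pos: [0.5066, 0.0156, 0.0408]
tool_rot: [0.704, 0.71, 0.001, -0.0]
ft_force: [-1.4, 1.8, 0.2]
grip_width: -0.0001
grasp_force: 1.2
```

```bash
cat >> h.py <<'E'
def wheel():
    # wheel angle in clicks (and which dots were seen), side view rays onto z=.063, about the measured axis
    K={'blu':1,'red':2,'grn':3,'yel':4,'pur':5}
    for n in('side','top'):
        c,r=dots(n);v=[]
        for k in r:
            d=plane(c,*r[k],.063)[:2]-[.5788,-.0140];
            if .028<np.hypot(*d)<.043: v.append((k,round(((K[k]*.8976-.0+(np.arctan2(d[1],d[0])-.019))/.8976 -2*K[k]*0),2)))
        print(n,[(k,round((x-0)%7,2)) for k,x in v])
E
python3 -c "
from h import *
go([.503,.003,.038]);wheel()"
```

```text
t 2.9 tcp [0.5066 0.0156 0.0408] yaw 90.5 shift mm [-12.6  -3.7   2.7] j6 1.5916638362529922
side [('red', np.float64(1.26)), ('blu', np.float64(1.26))]
top [('red', np.float64(1.3)), ('yel', np.float64(1.3)), ('grn', np.float64(1.29)), ('blu', np.float64(1.31)), ('pur', np.float64(1.3))]
```

carry_out(
  plan=[
    {"dx": -3,"dy": 0,"dz": 2,"twist": 0,"fingers": 1},
    {"dx": -6,"dy": 0,"dz": 2,"twist": 0,"fingers": 1},
    {"dx": -9,"dy": 0,"dz": 2,"twist": 0,"fingers": 1},
    {"dx": -12,"dy": 0,"dz": 2,"twist": 0,"fingers": 1},
    {"dx": -15,"dy": 0,"dz": 2,"twist": 0,"fingers": 1},
  ],
)

```text
clock: 3.42
eef_pos: [0.5065, 0.0006, 0.0373]
tool_rot: [0.704, 0.71, -0.0, 0.0]
ft_force: [-0.2, 0.7, -0.1]
grip_width: -0.0
grasp_force: 0.3
```

```bash
python3 -c "
from h import *
go([.503,-.002,.038]);wheel()"
```

```text
t 3.4167 tcp [0.5065 0.0006 0.0373] yaw 90.6 shift mm [-2.6 -3.5 -0.7] j6 1.5626958716406987
side [('red', np.float64(1.47)), ('grn', np.float64(1.67)), ('blu', np.float64(1.48)), ('pur', np.float64(1.31))]
top [('red', np.float64(1.52)), ('yel', np.float64(1.51)), ('grn', np.float64(1.51)), ('blu', np.float64(1.51)), ('pur', np.float64(1.57))]
```

At the hump; a few more millimetres.

carry_out(
  plan=[
    {"dx": -2,"dy": 0,"dz": 0,"twist": 0,"fingers": 1},
    {"dx": -4,"dy": 0,"dz": 0,"twist": 0,"fingers": 1},
    {"dx": -5,"dy": 0,"dz": 0,"twist": 0,"fingers": 1},
    {"dx": -5,"dy": 0,"dz": 0,"twist": 0,"fingers": 1},
    {"dx": -5,"dy": 0,"dz": 0,"twist": 0,"fingers": 1},
  ],
)

```text
clock: 3.93
eef_pos: [0.5065, -0.004, 0.0373]
tool_rot: [0.704, 0.71, 0.0, 0.0]
ft_force: [-0.5, 0.6, 0.2]
grip_width: -0.0003
grasp_force: 0.0
```

```bash
python3 -c "
from h import *
go([.503,-.002,.038]);wheel()"
```

```text
t 3.9333 tcp [ 0.5065 -0.004   0.0373] yaw 90.5 shift mm [ 2.  -3.5 -0.7] j6 1.5534095105559145
side [('red', np.float64(1.97)), ('grn', np.float64(1.98)), ('blu', np.float64(2.0))]
top [('red', np.float64(1.99)), ('yel', np.float64(1.98)), ('grn', np.float64(2.0)), ('blu', np.float64(1.9)), ('pur', np.float64(1.97))]
```

Red is now at the pointer (click 2). I back out radially, return to the left and push once more.

carry_out(
  plan=[
    {"dx": 0,"dy": -20,"dz": 0,"twist": 0,"fingers": 1},
    {"dx": 0,"dy": -40,"dz": 0,"twist": 0,"fingers": 1},
    {"dx": 28,"dy": -40,"dz": 0,"twist": 0,"fingers": 1},
    {"dx": 56,"dy": -40,"dz": 0,"twist": 0,"fingers": 1},
    {"dx": 56,"dy": -40,"dz": 0,"twist": 0,"fingers": 1},
  ],
)

```text
clock: 4.45
eef_pos: [0.4659, 0.055, 0.0376]
tool_rot: [0.702, 0.712, 0.001, -0.0]
ft_force: [0.2, -0.5, 0.3]
grip_width: -0.0003
grasp_force: 0.0
```

carry_out(
  plan=[
    {"dx": 0,"dy": 20,"dz": 0,"twist": 0,"fingers": 1},
    {"dx": 0,"dy": 40,"dz": 0,"twist": 0,"fingers": 1},
    {"dx": 0,"dy": 40,"dz": 0,"twist": 0,"fingers": 1},
    {"dx": -9,"dy": 40,"dz": 0,"twist": 0,"fingers": 1},
    {"dx": -17,"dy": 40,"dz": 0,"twist": 0,"fingers": 1},
  ],
)

```text
clock: 4.87
eef_pos: [0.5052, 0.0344, 0.0369]
tool_rot: [0.703, 0.711, -0.001, -0.0]
ft_force: [-0.6, -0.5, 0.4]
grip_width: 0.0
grasp_force: 0.9
```

```bash
python3 -c "
from h import *
go([.5065,.0156,.038]);wheel()"
```

```text
t 4.8667 tcp [0.5052 0.0344 0.0369] yaw 90.6 shift mm [-18.8   1.1  -1. ] j6 1.6285585170056691
side [('red', np.float64(1.97)), ('blu', np.float64(2.0))]
top [('red', np.float64(2.01)), ('yel', np.float64(2.01)), ('grn', np.float64(2.01)), ('blu', np.float64(2.01)), ('pur', np.float64(2.0))]
```

carry_out(
  plan=[
    {"dx": -6,"dy": 1,"dz": 0,"twist": 0,"fingers": 1},
    {"dx": -12,"dy": 1,"dz": 0,"twist": 0,"fingers": 1},
    {"dx": -18,"dy": 1,"dz": 0,"twist": 0,"fingers": 1},
    {"dx": -22,"dy": 1,"dz": 0,"twist": 0,"fingers": 1},
    {"dx": -26,"dy": 1,"dz": 0,"twist": 0,"fingers": 1},
  ],
)

```text
clock: 5.38
eef_pos: [0.5069, 0.0085, 0.0373]
tool_rot: [0.704, 0.71, -0.0, -0.0]
ft_force: [-0.8, 0.0, -1.0]
grip_width: 0.0
grasp_force: 0.6
```

carry_out(
  plan=[
    {"dx": -3,"dy": 0,"dz": 0,"twist": 0,"fingers": 1},
    {"dx": -6,"dy": 0,"dz": 0,"twist": 0,"fingers": 1},
    {"dx": -8,"dy": 0,"dz": 0,"twist": 0,"fingers": 1},
    {"dx": -10,"dy": 0,"dz": 0,"twist": 0,"fingers": 1},
    {"dx": -12,"dy": 0,"dz": 0,"twist": 0,"fingers": 1},
  ],
)

```text
clock: 5.8
eef_pos: [0.5079, -0.0033, 0.0375]
tool_rot: [0.704, 0.71, 0.0, 0.0]
ft_force: [0.2, -0.7, 0.4]
grip_width: 0.0001
grasp_force: 0.0
```

```bash
python3 -c "
from h import *
go([.5065,-.004,.038]);wheel()"
```

```text
t 5.8 tcp [ 0.5079 -0.0033  0.0375] yaw 90.5 shift mm [-0.7 -1.4 -0.5] j6 1.5549969647918083
side [('red', np.float64(2.55)), ('yel', np.float64(2.66)), ('grn', np.float64(2.54)), ('blu', np.float64(2.57))]
top [('red', np.float64(2.6)), ('yel', np.float64(2.61)), ('grn', np.float64(2.6)), ('pur', np.float64(2.58))]
```

It is just over the hump and moving by itself, so I hold while it snaps.

carry_out(
  plan=[
    {"dx": 0,"dy": 0,"dz": 0,"twist": 0,"fingers": 1},
    {"dx": 0,"dy": 0,"dz": 0,"twist": 0,"fingers": 1},
    {"dx": 0,"dy": 0,"dz": 0,"twist": 0,"fingers": 1},
    {"dx": 0,"dy": 0,"dz": 0,"twist": 0,"fingers": 1},
    {"dx": 0,"dy": 0,"dz": 0,"twist": 0,"fingers": 1},
  ],
)

```text
clock: 6.32
eef_pos: [0.5074, -0.0028, 0.0373]
tool_rot: [0.704, 0.711, -0.0, 0.0]
ft_force: [-0.7, 0.1, -0.1]
grip_width: 0.0
grasp_force: 0.0
```

```bash
python3 -c "
from h import *
go([.5065,-.004,.038]);wheel()"
```

```text
t 6.3167 tcp [ 0.5074 -0.0028  0.0373] yaw 90.6 shift mm [-1.2 -1.  -0.7] j6 1.5554318253503763
side [('red', np.float64(3.0)), ('yel', np.float64(2.96)), ('grn', np.float64(2.98)), ('blu', np.float64(3.02))]
top [('red', np.float64(2.91)), ('yel', np.float64(2.99)), ('grn', np.float64(3.01)), ('pur', np.float64(2.99))]
```

The wheel is at click 3, with green at the pointer. I take the hand out radially and then up.

carry_out(
  plan=[
    {"dx": 0,"dy": -20,"dz": 0,"twist": 0,"fingers": 1},
    {"dx": 0,"dy": -45,"dz": 0,"twist": 0,"fingers": 1},
    {"dx": 0,"dy": -70,"dz": -20,"twist": 0,"fingers": 1},
    {"dx": 0,"dy": -90,"dz": -55,"twist": 0,"fingers": 1},
    {"dx": 0,"dy": -100,"dz": -90,"twist": 0,"fingers": 1},
  ],
)

```text
clock: 6.83
eef_pos: [0.4027, -0.0038, 0.1267]
tool_rot: [0.704, 0.711, -0.002, -0.003]
ft_force: [0.9, 0.1, -0.1]
grip_width: -0.0001
grasp_force: 0.0
```

carry_out(
  plan=[
    {"dx": 0,"dy": -10,"dz": -35,"twist": 0,"fingers": 1},
    {"dx": 0,"dy": -15,"dz": -70,"twist": 0,"fingers": 1},
    {"dx": 0,"dy": -20,"dz": -90,"twist": 0,"fingers": 1},
    {"dx": 0,"dy": -20,"dz": -90,"twist": 0,"fingers": 1},
    {"dx": 0,"dy": -20,"dz": -90,"twist": 0,"fingers": 1},
  ],
)

```text
clock: 7.25
eef_pos: [0.3883, -0.0041, 0.2186]
tool_rot: [0.704, 0.711, 0.001, 0.001]
ft_force: [0.1, 0.0, -0.6]
grip_width: -0.0001
grasp_force: 0.0
```

Run:
```python
from h import *
go([.5,0,.2]);wheel();shot('side','end.png')
```

```text
t 7.25 tcp [ 0.3883 -0.0041  0.2186] yaw 90.6 shift mm [  3.  111.7  19.1] j6 1.550691339039586
side [('red', np.float64(3.0)), ('yel', np.float64(2.97)), ('grn', np.float64(2.98)), ('blu', np.float64(3.01)), ('pur', np.float64(2.99))]
top [('red', np.float64(3.0)), ('yel', np.float64(2.99)), ('grn', np.float64(3.01)), ('blu', np.float64(2.99)), ('pur', np.float64(2.99))]
```

View pics/end.png

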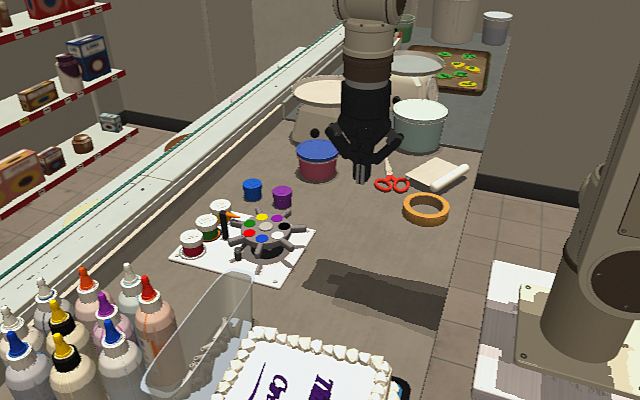

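The green dot is at the pointer (249,224). The pots, tub and tape roll have not moved, and the hand is clear.

```bash
python3 -c "
from h import *
print(job_done())"
```

```text
the job is handed in; nothing more can be done
None
```

The job is handed in: the wheel was turned two clicks and rests with green at the pointer, matching the green pot in the orange seat; nothing else moved, and the hand was clear at about 7 s.

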